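# Hold a bayonet pot lid at its half-turn vent position

## Robot

A 7-joint arm with a two-finger parallel gripper is mounted at the origin on a cart in front of the work surface, level with it; the furniture and walls round the work are solid. World frame = base frame: x ahead of the robot, y to its left, z up, the work surface at z = 0. Lengths are in mm, angles in rad, forces in N, time in s.
With the tool pointing down it reaches from about 425 to 875 mm from the base axis. Payload 9.9 kg.
Tool frame: the origin (TCP) lies between the finger pads; the fingertips stand ahead of it and the grasp point (between the pads) lies 6 mm ahead of it (env.finger_overhang is the z of the fingertips in the tool frame, in mm); z points along the fingers, y is the line along which they close (so a half turn about z gives the same grasp; the last joint's range is limited). The gripper opens to 85 mm and grips with 20 to 120 N. Pads are 22 mm wide; open, the fingers measure 114 mm over their backs; the gripper's body (76 mm by 85 mm) begins 54 mm behind the grasp point. The pads swing forward as they close: fully open they stand 13 mm farther back than shut.
Start: joints at [-1.33, 0.576, 0.025, 1.437, -0.015, 1.129, -0.057], TCP at [215.398, 639.713, 256.289] pointing down, gripper open.
Joint ranges: [-2.76, 2.76], [-0.34, 2.15], [-1.52, 1.57], [0.19, 2.46], [-1.09, 4.23], [0.17, 1.99], [-2.82, 2.82]. Speed limits (rad/s): [2.22, 2.22, 3.01, 3.01, 3.14, 3.14, 3.14].

## Interface

Orientations are given as [roll, pitch, yaw] about the fixed x, y, z axes, in that order (R = Rz(yaw) Ry(pitch) Rx(roll)).
In Python, from station import env, camera, calibration, nets gives the robot as it stands. The module is installed in compiled form; this text tells all that it offers. Calls block until the motion is done:
- env.move_pose(position, orientation): joint-space move of the TCP to a pose.
- env.move_l(position, rotation=None, speed=150, stop_force=None): straight line of the TCP; rotation=None keeps the orientation; speed is the mean speed in mm/s. With stop_force (N) it stops when the force on the tool has changed by that much, and returns True; else False.
- env.goto_joints(angles): joint-space move.
- env.let_go() and env.grab(force=None): open the fingers fully, or close them until they stop; force is the grip in N (None keeps the last).
- env.dwell(seconds).
- env.inverse_kinematics(position, orientation): joint angles nearest the present ones, or None.
- env.state(): the state.
- camera(name): name is "scene" or "top" or "wrist"; returns (picture, depth): 420x560x3 uint8, red, green, blue; 420x560 float32, mm along the optical axis (not along the pixel's ray), 0 where there is no reading.
- calibration(name): a dict with "camera_matrix" (3x3 intrinsics, pixels), "cam_to_world" (4x4, takes a point from camera to world coordinates). Camera axes: x right, y down, z forward; pixel columns grow to the right and rows downward; lengths in mm; the calibration is good to about 2 mm. A picture is of the moment at which its call begins: read the wrist's pose just before it. calibration takes no time and is no camera call; for the wrist camera it gives the pose at the moment of the call.
A pose or a line that the arm cannot do raises env.MotionError and nothing moves.
- env.job_done(): hands the job in; it is judged then, once.
Trained networks look in the newest picture that a camera, given by its name, has taken for a name from the list of things; names that differ only in an ending like _2 or _b are one class to them, and where a whole thing is asked for, a point or a joint stands for the part that bears it (a point fixed in the world has none). Each returns a list of dicts, best first, with "score" (0 to 1); they miss things now and then, are a little off and sometimes report something else, mostly with a low value. They report only what shows in the picture. A call takes as long as a camera call. They do not tell look-alikes from the thing itself.
- nets.boxes_of(camera, label): "location" ([x, y, z] in mm, in the coordinates of the camera as it stood for that picture, good to about 4 mm: the middle of the surface that is visible of it).
- nets.masks_of(camera, label): "mask" (420x560 bool, what is visible of it).
- nets.spot_point(camera, label): "location" ([x, y, z] in mm, in the coordinates of the camera as it stood for that picture, good to about 4 mm: a listed point, or the origin of a listed thing).
The state is a dict: "time": time; "q": joint angles; "qd": joint speeds; "joint_efforts": joint torques, N m; "tcp_pos": TCP position; "tool_rot": TCP orientation; "contact_force": force on the tool from outside, world axes, zero at the start; "torque": the same for the moment, N m; "opening": finger opening in mm; "grip_force": force on a finger pad.
Only numpy, scipy, OpenCV 4.12 (cv2) and the standard library are available. Lean on these libraries where they do the work, as an engineer would, in place of code of your own. Each camera call takes 0.05 s, during which the arm holds its last target. There are 200 camera calls.

## Task

Lift the bar-handled lid off the roll of tape it is nested in, lower it into the mouth of the bench pot with its two lugs through the two notches until the plate sits flat, then twist it clockwise (seen from above) half way to the lock, so that the bar points at the single rib on each side of the pot. Do not go on into the lock click at the double rib. A spring turns the lid back, so finish gripping the lid and holding it still at that half-turn, and leave the other things on the bench alone.

Things in the scene. Friction and masses are not known exactly. Their poses are not given: they have to be found in the camera images.
- lid: Loose bayonet lid, about 0.18 kg: aluminium plate 84 mm across, 7 mm thick. Origin: centre of the plate's underside, z up. Two small nibs on the plate's edge at +y and -y (94 mm over both). The same after half a revolution: either lug fits either notch. Starts with its spigot sunk in the tape roll's hole, plate resting on the roll, x axis within 0.9 rad of world x.
- lid_bar (a point): Middle of the lid's black bar handle, 24 mm above the lid's origin, axes as the lid. Bar 62 mm long along x, 14 mm thick along y, from 7 to 41 mm above the lid's origin. Grip it from above across the 14 mm.
- lid_foot (a point): Foot centre of the round spigot under the plate (46 mm across), 16 mm below the lid's origin. At the foot two lugs stick out along the lid's +x and -x, right below the bar's ends: 57 mm over both, 12 mm wide, 5 mm high.
- pot: Aluminium pot 106 mm across, 75 mm high, fixed to the bench on a 124 mm square steel foot plate. Origin: bottom centre, z up. x axis within 0.6 rad of world x (its notches lie along +x and -x). Single raised ribs on the outer wall 36 deg (0.63 rad) clockwise of each notch mark the half-turn; double ribs at 72 deg mark the lock, a hard stop follows at about 88 deg.
- pot_mouth (a point): Centre of the mouth on the flange's flat top, 75 mm above the bench, axes as the pot; the seated lid's origin lies here. Round hole 50 mm across with two notches along +x and -x, 17 mm wide, reaching 31.5 mm from the axis; flange 6 mm thick, free below. Lid x along pot x (either way) enters; seated, it turns only clockwise (anticlockwise stops within 0.15 rad).
- pot_rib (a point): Top of the half-turn rib that lies clockwise of the pot's +x notch, 57 mm from the axis; the other one lies across the pot. An end of the bar points at it at the half-turn.
- vent_ring (a joint): Sprung ring inside the pot, pushed by the lugs: 0 at rest, grows in rad as the lid is turned clockwise, about 0.1 rad behind the lid. Its spring turns the lid back if let go: about 0.06 Nm at first, 0.1 Nm at half-turn.
- plunger (a joint): Sprung pin whose click locks the lid: 0 at rest, m pushed outward by a passing nib. A nib begins to touch it at about 64 deg (1.12 rad) of turn; passing needs clearly more twist, some 0.3 Nm. Its housing stands outside the wall 18 deg anticlockwise of the pot's +x, out to 80 mm from the axis, up to 15 mm above the mouth.
- tape: Roll of masking tape, stuck to the bench so that it does not move: 108 mm across, 24 mm high, hole about 70 mm; origin at the centre of its underside, on the bench. The lid rests on it at the start.
- offcut: Bystander: a wooden offcut 45x140x45 mm behind the work; origin at the underside. Leave it.
- wedge: Bystander: a wooden wedge 120 mm long, behind the work; origin at the underside. Leave it.
Mind the look-alikes: they are no part of the job. Leave any blue look-alike of the lid alone. There is more than one size of the tape; the one meant has the size given above.

How it is judged (in metres and radians):
On the way, in this order (a step that is already met when the one before it is completed fails the run):
1. the gripper has lifted the lid clear of the tape roll (z of lid in the frame of tape above 0.05 m and contact force between the fingers and lid above 1 N and contact force between lid and tape below 0.01 N), for 0.2 s.
2. the lid sits flat in the pot's mouth, lugs through the notches, not yet turned (horizontal distance between lid and pot_mouth below 0.004 m and z of lid in the frame of pot_mouth below 0.003 m and angle between lid's own z axis and vertical below 0.08 rad and angle between the x axis of lid and the x axis of pot, either way round below 0.21 rad), for 0.1 s.
At the end, for the whole second after the job is handed in: Lid flat in the mouth (4 mm of centre, 3 mm of the flange, level within 0.08 rad), turned clockwise 0.42 to 0.84 rad (24 to 48 deg) from entry, still (0.15 rad/s, 0.02 m/s), and gripped with over 2 N (horizontal distance between lid and pot_mouth below 0.004 m and z of lid in the frame of pot_mouth between -0.003 and 0.003 m and angle between lid's own z axis and vertical below 0.08 rad and angle between the x axis of lid and the x axis of pot, either way round between 0.42 and 0.84 rad and contact force between the fingers and lid above 2 N and angular speed of lid below 0.15 rad/s and linear speed of lid below 0.02 m/s); the arm keeps its last pose, push and grip.
It fails at once if the lid is turned into the lock click (horizontal distance between lid and pot_mouth below 0.006 m and z of lid in the frame of pot_mouth below 0.005 m and angle between the x axis of lid and the x axis of pot, either way round above 1.12 rad).
It fails at once if a bystander (offcut or wedge) is moved (distance of any of offcut, wedge from where it was at the start of the episode above 0.03 m).
It also fails if it takes over 45 s, if anything falls off the work surface, if the arm or the gripper's body presses on something with over 40 N, if the wrist force passes 120 N, or if a joint passes its speed limit or range.

## Working session

There is one attempt and no reset: what is moved stays moved. The work goes in short steps, each a Python script; the robot and the scene stay as the last script left them, time stands still between calls to the robot, and variables do not carry over. Pictures are saved under pics/ and viewed, at most 10 in all, crops included, and the job is handed in when it is done.

```bash
mkdir -p pics; cat > h.py <<'E'
import numpy as np, cv2
from station import env, camera, calibration, nets
def shot(c,n=None):
    p,d=camera(c)
    if n: cv2.imwrite(f'pics/{n}.png',p[:,:,::-1])
    return p,d
def world(c,loc):
    T=calibration(c)["cam_to_world"]; return (np.asarray(T)@np.append(loc,1))[:3]
def pix(c,loc):
    K=np.asarray(calibration(c)["camera_matrix"]); v=K@np.asarray(loc); return (v[:2]/v[2]).round()
def cloud(c,d):
    K=np.asarray(calibration(c)["camera_matrix"]);T=np.asarray(calibration(c)["cam_to_world"])
    v,u=np.mgrid[:d.shape[0],:d.shape[1]]
    P=np.stack([(u-K[0,2])/K[0,0]*d,(v-K[1,2])/K[1,1]*d,d],-1)
    return P@T[:3,:3].T+T[:3,3]
E
python3 - <<'E'
from h import *
a,_=shot('top');b,_=shot('scene')
cv2.imwrite('pics/a.png',a[:,:,::-1]);cv2.imwrite('pics/b.png',b[:,:,::-1])
for c in('top','scene'):
  for l in ('lid','lid_bar','pot','pot_mouth','pot_rib','tape'):
    for r in nets.spot_point(c,l): print(c,l,round(r['score'],2),pix(c,r['location']),world(c,r['location']).round(0))
print(env.finger_overhang,env.state()['time'],env.state()['tool_rot'])
E
```

```text
top lid 0.91 [361. 307.] [ 390. -169.   19.]
top lid 0.8 [363. 243.] [ 522. -177.   29.]
top lid 0.4 [267. 147.] [741.  24.  -3.]
top lid_bar 0.7 [364. 240.] [ 529. -177.   46.]
top lid_bar 0.63 [360. 309.] [ 387. -164.   42.]
top pot 0.92 [220. 233.] [551. 129.  -1.]
top pot_mouth 0.67 [213. 230.] [551. 131.  75.]
top pot_rib 0.97 [240. 215.] [582.  77.  74.]
top tape 0.91 [299. 263.] [485. -42.  -4.]
scene lid 0.97 [340. 277.] [ 522. -179.   27.]
scene lid 0.86 [305. 323.] [ 389. -165.   15.]
scene lid_bar 0.79 [340. 270.] [ 519. -179.   46.]
scene lid_bar 0.71 [304. 312.] [ 384. -165.   43.]
scene lid_bar 0.23 [294. 220.] [735.  26.  -2.]
scene lid_bar 0.17 [338. 287.] [ 519. -178.    5.]
scene pot 0.57 [222. 242.] [553. 125.   2.]
scene pot_mouth 0.79 [220. 215.] [548. 121.  80.]
scene pot_rib 0.81 [244. 215.] [579.  78.  75.]
scene tape 0.96 [338. 287.] [ 521. -176.    2.]
scene tape 0.7 [272. 279.] [487. -45.  -0.]
scene tape 0.28 [338. 282.] [ 524. -174.   11.]
25.0 0.7 [3.14151677e+00 4.23438335e-06 2.81682470e+00]
```

View pics/a.png

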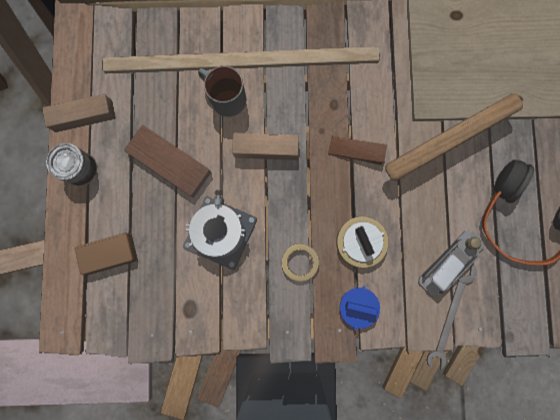

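View pics/b.png

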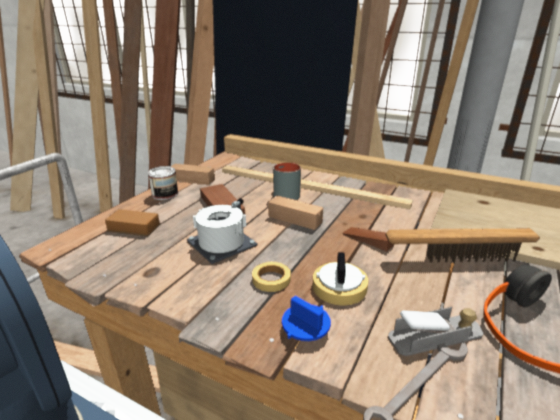

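Candidates in the top view: the aluminium lid with a black bar on the tape roll at (364,242), the blue look-alike at (360,308), and a small empty tape roll at (299,263). I choose (364,242) and will check it, and the pot, from the wrist camera.

```bash
python3 - <<'E'
from h import *
def look(p,yaw,n):
    env.move_pose(p,[np.pi,0,yaw]); env.dwell(0.3)
    _,d=shot('wrist',n); np.save(f'pics/{n}.npy',cloud('wrist',d))
    print(n,env.state()['q'],calibration('wrist')['cam_to_world'].round(2).tolist())
    for l in ('lid','lid_bar','pot','pot_mouth','pot_rib','tape'):
        for r in nets.spot_point('wrist',l): print(l,round(r['score'],2),pix('wrist',r['location']),world('wrist',r['location']).round(1))
for y in (0.45,-0.4,-1.03,0.45-np.pi,-.4+np.pi,-1.03+np.pi,.45+np.pi):
    for p in ([550,128,150],[522,-178,100]):
        q=env.inverse_kinematics(p,[np.pi,0,y]); print(round(y,2),p, None if q is None else np.round(q,2))
look([510,128,300],-0.4+np.pi,'wp')
look([482,-178,270],0.45+np.pi if env.inverse_kinematics([482,-178,270],[np.pi,0,.45+np.pi]) is not None else .45,'wl')
print(env.state()['time'])
a=cv2.imread('pics/wp.png');b=cv2.imread('pics/wl.png')
cv2.imwrite('pics/w2.png',cv2.resize(np.hstack([a,b]),(800,300)))
E
```

```text
0.45 [550, 128, 150] [-0.7   0.61  0.62  1.88 -0.49  0.8  -0.94]
0.45 [522, -178, 100] [-0.08  0.65  0.5   1.95 -0.49  0.66 -0.39]
-0.4 [550, 128, 150] [-0.93  0.83  1.13  1.89 -0.89  1.04 -1.38]
-0.4 [522, -178, 100] [-0.29  0.79  0.91  1.96 -0.85  0.83 -0.87]
-1.03 [550, 128, 150] [-0.98  0.98  1.36  1.89 -1.04  1.22 -1.85]
-1.03 [522, -178, 100] [-0.37  0.91  1.13  1.96 -1.02  0.99 -1.33]
-2.69 [550, 128, 150] [-0.26  0.53 -0.08  1.86  0.06  0.75  1.65]
-2.69 [522, -178, 100] [ 0.24  0.59 -0.    1.94  0.    0.61  2.26]
2.74 [550, 128, 150] [-0.4   0.54  0.14  1.87 -0.11  0.74  0.97]
2.74 [522, -178, 100] [ 0.09  0.6   0.23  1.95 -0.23  0.62  1.64]
2.11 [550, 128, 150] [-0.49  0.55  0.28  1.87 -0.21  0.75  0.44]
2.11 [522, -178, 100] [-0.03  0.63  0.43  1.95 -0.42  0.65  1.21]
3.59 [550, 128, 150] [-0.26  0.53 -0.08  1.86  0.06  0.75  1.65]
3.59 [522, -178, 100] [ 0.24  0.59 -0.    1.94  0.    0.61  2.26]
wp [-0.53089937  0.32292157  0.26882003  1.76826241 -0.09658032  1.06329546
  0.94292222] [[0.39, 0.88, 0.26, 445.54], [0.92, -0.37, -0.11, 155.45], [-0.0, 0.28, -0.96, 417.62], [
[... 151 characters left out ...]
5   24.2]
lid_bar 0.17 [261. 262.] [584.2  78.   72.9]
pot 0.56 [291. 206.] [554.8 129.4   5.4]
pot_rib 0.77 [264. 262.] [585.9  80.3  70.8]
tape 0.83 [ 70. 272.] [ 524.6 -183.1    2. ]
tape 0.73 [144. 209.] [485.3 -46.9   1.1]
wl [ 0.11082718  0.32882627  0.20554456  1.84219337 -0.07955544  0.97846419
  2.37168574] [[-0.44, 0.86, 0.25, 419.25], [0.9, 0.42, 0.12, -208.85], [-0.0, 0.28, -0.96, 387.68], [0.0, 0.0, 0.0, 1.0]]
lid 0.91 [261. 214.] [ 523.4 -178.1   23.6]
lid 0.87 [323. 106.] [ 389.  -168.7   14.9]
lid_bar 0.79 [329. 105.] [ 388.1 -166.9   39.1]
lid_bar 0.75 [259. 220.] [ 523.4 -179.3   46.4]
pot 0.77 [462. 326.] [553.  126.3   3.1]
tape 0.56 [371. 228.] [488.5 -46.9  -3.5]
5.4083
```

View pics/w2.png

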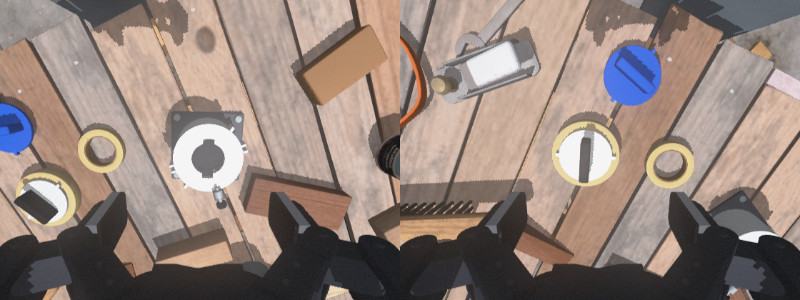

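The left half shows the pot at (207,158) with its hole and notches. The right half shows the aluminium lid with the black bar on the large tape at (585,153) and the blue one at (632,75), so the choice holds. Next I get precise poses from the depth clouds.

```bash
python3 - <<'E'
from h import *
P=np.load('pics/wl.npy')
r=np.hypot(P[...,0]-523,P[...,1]+178)
m=(r<45)&(P[...,2]>52)&(P[...,2]<75); Q=P[m]
top=np.percentile(Q[:,2],95); Q=Q[Q[:,2]>top-4]
(c,s,a)=cv2.minAreaRect(Q[:,:2].astype(np.float32)); print('bar',top,len(Q),c,s,a)
m=(r<42)&(P[...,2]>25)&(P[...,2]<38); Q=P[m]; print('plate',np.median(Q[:,2]),cv2.minEnclosingCircle(Q[:,:2].astype(np.float32)))
P=np.load('pics/wp.npy')
r=np.hypot(P[...,0]-551,P[...,1]-128)
Q=P[(r<70)&(P[...,2]>68)&(P[...,2]<82)]; z=np.median(Q[:,2]); Q=Q[abs(Q[:,2]-z)<3]; print('flange z',z)
# raster occupancy, 0.5mm/px
g=np.zeros((300,300),np.uint8)
ij=np.round((Q[:,:2]-[551,128])/.5+150).astype(int); ok=((ij>=0)&(ij<300)).all(1); ij=ij[ok]
g[ij[:,0],ij[:,1]]=255   # row = x, col = y
g=cv2.morphologyEx(g,cv2.MORPH_CLOSE,np.ones((7,7),np.uint8))
cs,h=cv2.findContours(g,cv2.RETR_CCOMP,cv2.CHAIN_APPROX_NONE)
for k,C in enumerate(cs):
    A=cv2.contourArea(C)*.25
    if A<800: continue
    pts=C[:,0,::-1]*.5-75+np.array([551,128])
    M=cv2.moments(C); cen=np.array([M['m01']/M['m00'],M['m10']/M['m00']])*.5-75+[551,128]
    print('hole' if h[0,k,3]>=0 else 'outer',A,cen, cv2.minEnclosingCircle(pts.astype(np.float32)))
    d=pts-cen; R=np.hypot(*d.T); t=np.arctan2(d[:,1],d[:,0])
    if h[0,k,3]>=0:
        print('axis',0.5*np.angle(np.sum(np.clip(R-26.5,0,None)*np.exp(2j*t))), [(round(np.degrees(x)),round(y,1)) for x,y in zip(t,R) if y>28][::4])
big=cv2.imread('pics/wp.png')[140:300,210:370]; l=cv2.imread('pics/wl.png')[140:300,180:340]
cv2.imwrite('pics/crop.png',cv2.resize(np.hstack([big,l,]),(800,400),interpolation=cv2.INTER_CUBIC))
E
```

```text
bar 65.83793761635741 766 (526.1719360351562, -178.44650268554688) (61.471641540527344, 13.910801887512207) 21.96538543701172
plate 30.854140807442548 ((523.0428466796875, -177.98297119140625), 41.94532012939453)
flange z 75.26572230529558
outer 8690.875 [551.88312454 127.06389844] ((552.1444702148438, 126.83021545410156), 59.758670806884766)
hole 2238.75 [552.14081519 126.92541411] ((552.7922973632812, 127.91641235351562), 32.19815444946289)
axis -0.42389079459064966 [(173, np.float64(30.4)), (170, np.float64(31.1)), (166, np.float64(31.6)), (162, np.float64(31.6)), (158, np.float64(31.4)), (155, np.float64(31.7)), (150, np.float64(31.3)), (147, np.float64(31.9)), (143, np.float64(31.6)), (140, np.float64(30.3)), (137, np.float64(28.8)), (-7, np.float64(29.1)), (-9, np.float64(30.8)), (-13, np.float64(31.1)), (-16, np.float64(31.6)), (-20, np.float64(32.3)), (-23, np.float64(31.9)), (-27, np.float64(31.4)), (-31, np.float64(31.2)), (-34, np.float64(31.9)), (-38, np.float64(31.5)), (-40, np.float64(30.0)), (-43, np.float64(28.5)), (173, np.float64(29.9))]
```

View pics/crop.png

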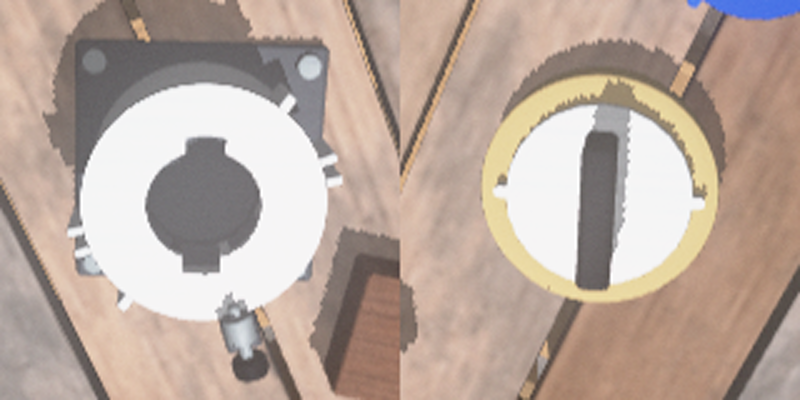

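```bash
python3 - <<'E'
from h import *
P=np.load('pics/wl.npy'); r=np.hypot(P[...,0]-524,P[...,1]+178)
Q=P[(r<60)&(P[...,2]>28.5)&(P[...,2]<33)]
h=cv2.convexHull(Q[:,:2].astype(np.float32)); print('plate',cv2.fitEllipse(h),cv2.minAreaRect(h))
yaw=.383+np.pi; x,y=525.2,-178.4; R=[np.pi,0,yaw]
env.move_pose([x,y,130],R)
print(env.move_l([x,y,61],speed=100,stop_force=8))
env.grab(60); s=env.state(); print(s['tcp_pos'],s['opening'],s['grip_force'],s['contact_force'],s['time'])
env.move_l([x,y,150],speed=100); env.dwell(.3)
s=env.state(); print(s['tcp_pos'],s['opening'],s['grip_force'],s['contact_force'],s['torque'],s['time'])
_,d=shot('wrist','g'); np.save('pics/g.npy',cloud('wrist',d))
E
```

```text
plate ((526.090087890625, -178.48719787597656), (81.39384460449219, 89.22547912597656), 21.127466201782227) ((526.2550048828125, -178.35806274414062), (83.3045425415039, 82.4652099609375), 74.75042724609375)
False
[ 525.31661881 -178.44249303   61.24035135] 12.953081661059462 58.4100615978241 [-1.28197379 -0.74290955  3.92571088] 7.5417
[ 525.0316904  -178.38831055  149.64454159] 13.25941304685912 58.38001728057861 [-0.2293621   0.35030949 -2.17968819] [ 0.0308091  -0.0148597  -0.02343484] 8.8833
```

View pics/g.png

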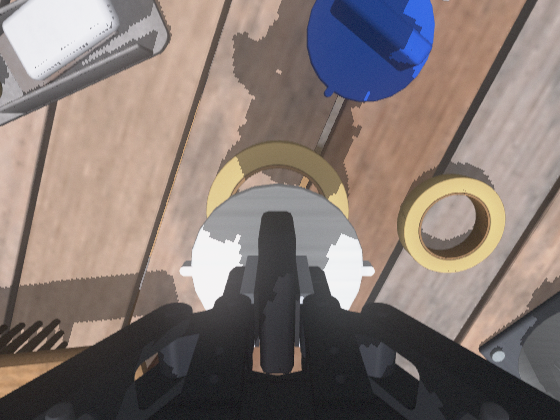

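The lid is lifted and level in the grip. The plate spans pixels 190–363, with nibs at (187,270) and (368,270), and the tape is empty behind it. Now I measure the lid's offset in the hand.

```bash
cat > fit.py <<'E'
from h import *
from scipy.optimize import least_squares
def fit(P,tcp,yaw):
    D=P-np.array(tcp); c,s=np.cos(yaw),np.sin(yaw)
    X=D[...,0]*c+D[...,1]*s; Y=-D[...,0]*s+D[...,1]*c   # lid axes (z up)
    Z=D[...,2]; m=(np.hypot(X,Y)<60)&(Z<-20)&(Z>-40)
    A=np.c_[X[m],Y[m],np.ones(m.sum())]; k=np.linalg.lstsq(A,Z[m],rcond=None)[0]
    q=np.c_[X[m],Y[m]].astype(np.float32)
    h=cv2.convexHull(q)[:,0]; 
    e=h[(abs(h[:,1])<38)]; 
    f=least_squares(lambda p:np.hypot(e[:,0]-p[0],e[:,1]-p[1])-42,[0,0],loss='soft_l1')
    nib={}
    for sg in(1,-1):
        n=q[(sg*q[:,1]>43.5)]; nib[sg]=n.mean(0) if len(n) else None
    mb=(abs(X)<45)&(abs(Y)<9)&(Z>-3)&(Z<9)
    return k,f.x,f.cost,len(e),e[:,0].min(),e[:,0].max(),nib,(X[mb].min(),X[mb].max()) if mb.any() else None
E
python3 - <<'E'
from fit import *
print(fit(np.load('pics/g.npy'),env.state()['tcp_pos'],.383+np.pi))
E
```

```text
(array([-4.31882492e-04, -1.76099806e-05, -3.02991179e+01]), array([-1.64327302,  0.66249448]), np.float64(0.5375529937677037), 33, np.float32(-23.067968), np.float32(40.46525), {1: array([-0.82279027, 45.2918    ], dtype=float32), -1: array([ -1.0355523, -44.679344 ], dtype=float32)}, (np.float64(-32.35521605352416), np.float64(29.797521730143576)))
```

```bash
cat > hole.py <<'E'
from h import *
def hole(P,c0=(552,127),z0=75.3):
    Q=P[(np.hypot(P[...,0]-c0[0],P[...,1]-c0[1])<56)&(abs(P[...,2]-z0)<4)]; z=np.median(Q[:,2])
    g=np.zeros((300,300),np.uint8); ij=np.round((Q[:,:2]-c0)/.5+150).astype(int); g[ij[:,0],ij[:,1]]=255
    g=cv2.morphologyEx(g,cv2.MORPH_CLOSE,np.ones((7,7),np.uint8))
    cs,h=cv2.findContours(g,cv2.RETR_CCOMP,cv2.CHAIN_APPROX_NONE)
    C=max([c for c,k in zip(cs,h[0]) if k[3]>=0],key=cv2.contourArea,default=None)
    if C is None: return None
    pts=C[:,0,::-1]*.5-75+np.array(c0); M=cv2.moments(C); cen=np.array([M['m01'],M['m10']])/M['m00']*.5-75+c0
    d=pts-cen;R=np.hypot(*d.T);t=np.arctan2(d[:,1],d[:,0])
    return z,cv2.contourArea(C)*.25,cen,.5*np.angle(np.sum(np.clip(R-26.5,0,None)*np.exp(2j*t)))
E
python3 - <<'E'
from hole import *
yaw=-.424+np.pi
for dx,dz,dy in ((95,215,0),(75,230,.5)):
    y=yaw+dy; u=np.array([np.cos(y),np.sin(y)])
    p=np.array([552,127])+dx*u; 
    env.move_pose([*p,dz],[np.pi,0,y]); env.dwell(.3)
    _,d=shot('wrist',f'h{int(dx)}'); print(env.state()['tcp_pos'],hole(cloud('wrist',d)),env.state()['time'])
a=cv2.imread('pics/h95.png');b=cv2.imread('pics/h75.png')
cv2.imwrite('pics/h2.png',cv2.resize(np.hstack([a,b]),(800,300)))
E
```

```text
return _methods._mean(a, axis=axis, dtype=dtype,
  ret = ret.dtype.type(ret / rcount)
Traceback (most recent call last):
  File "hole.py", line 7, in hole
    C=max([c for c,k in zip(cs,h[0]) if k[3]>=0],key=cv2.contourArea,default=None)
                               ~^^^
TypeError: 'NoneType' object is not subscriptable
```

```bash
python3 - <<'E'
from hole import *
yaw=-.424+np.pi
for dx,dz,dy in ((-75,220,0),(-75,220,.6)):
    y=yaw+dy; u=np.array([np.cos(y),np.sin(y)])
    p=np.array([552,127])+dx*u; 
    env.move_pose([*p,dz],[np.pi,0,y]); env.dwell(.3)
    n='i%d'%(dy*10); _,d=shot('wrist',n); P=cloud('wrist',d);np.save(f'pics/{n}.npy',P)
    print(env.state()['tcp_pos'],env.state()['time'])
    try: print(hole(P))
    except Exception as e: print(e)
a=cv2.imread('pics/i0.png');b=cv2.imread('pics/i6.png')
cv2.imwrite('pics/h2.png',cv2.resize(np.hstack([a,b]),(800,300)))
E
```

```text
[619.98046261  96.48038107 220.48464459] 12.5
(np.float64(75.2173742267889), 2204.5, array([552.80899864, 126.94953504]), np.float64(-0.42123832959421914))
[625.83749667 139.64930639 219.97829002] 13.3417
(np.float64(75.24882647913557), 2196.125, array([552.72183012, 127.0570133 ]), np.float64(-0.4153479053484176))
```

View pics/h2.png

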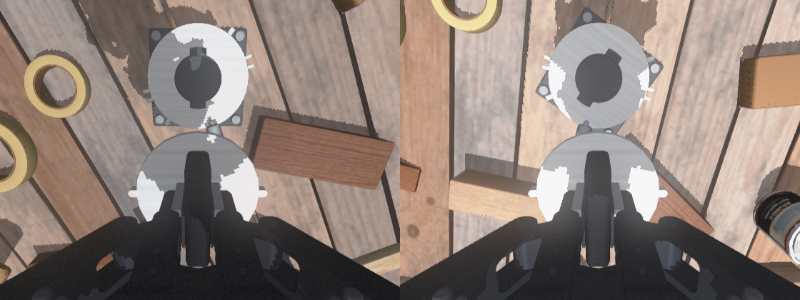

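Both views show the pot's hole and notches clear of the held lid, and they agree: centre (552.7, 127.0), x axis at −0.419 rad. Now lowering the lid in.

```bash
python3 - <<'E'
from h import *
yaw=-.419+np.pi; u=np.array([np.cos(yaw),np.sin(yaw)]); p=np.array([552.7,127.0])+1.3*u
R=[np.pi,0,yaw]
env.move_pose([*p,170],R); env.move_l([*p,134],speed=80); env.dwell(.2)
f0=env.state()['contact_force']
def rep(t):
    s=env.state(); print(t,s['tcp_pos'].round(2),(s['contact_force']-f0).round(1),s['torque'].round(2),round(s['opening'],1),round(s['time'],2))
rep('above')
print(env.move_l([*p,112.3],speed=20,stop_force=10)); env.dwell(.2); rep('down')
E
```

```text
above [551.87 127.55 134.51] [0. 0. 0.] [-0.01 -0.01  0.04] 13.0 14.67
False
down [551.57 127.57 112.36] [0.5 0.1 0.8] [-0.07 -0.07  0.03] 12.9 16.1
```

It went in freely. I press lightly to confirm it is seated.

```bash
python3 - <<'E'
from fit import *
yaw=-.419+np.pi; u=np.array([np.cos(yaw),np.sin(yaw)]); p=np.array([552.7,127.0])+1.3*u
def rep(t):
    s=env.state(); print(t,s['tcp_pos'].round(2),s['contact_force'].round(1),s['torque'].round(2),round(s['opening'],1),round(s['time'],2))
print(env.move_l([*p,109.5],speed=10,stop_force=8)); env.dwell(.3); rep('press')
_,d=shot('wrist','s'); print(fit(cloud('wrist',d),env.state()['tcp_pos'],yaw)[:3])
E
```

```text
True
press [551.59 127.57 112.29] [-0.5  0.9  6.2] [0.02 0.13 0.03] 13.2 16.61
(array([-4.27965969e-02,  1.58410822e-03, -3.25159837e+01]), array([9.76521753, 2.7199827 ]), np.float64(156.23518445541293))
```

View pics/s.png

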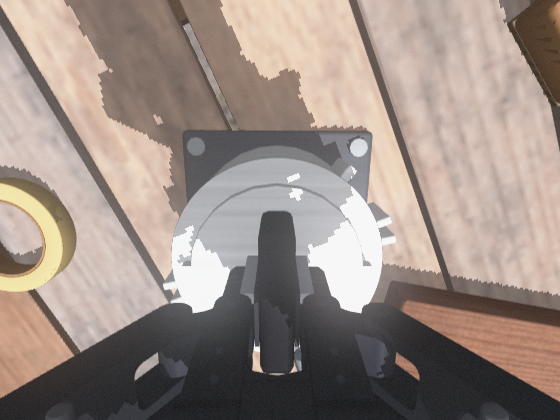

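It is seated: firm contact at z = 112.3, as predicted, and the plate lies flat and concentric inside the flange. Now I turn it clockwise 0.63 rad in small steps.

```bash
python3 - <<'E'
from h import *
env.grab(90)
for i in range(1,8):
    yaw=-.419+np.pi-.645*i/7; u=np.array([np.cos(yaw),np.sin(yaw)]); p=np.array([552.7,127.0])+1.3*u
    env.move_pose([*p,111.9],[np.pi,0,yaw]); env.dwell(.15)
    s=env.state(); print(s['tcp_pos'].round(2),round(s['tool_rot'][2],3),s['contact_force'].round(1),s['torque'].round(2),round(s['grip_force']),round(s['time'],2))
    if abs(s['torque'][2])>.6 or np.abs(s['contact_force']).max()>25: print('stop');break
env.dwell(.3); shot('wrist','t')
s=env.state(); print(s['tool_rot'],s['contact_force'],np.abs(s['qd']).max())
E
```

```text
[551.99 127.59 112.36] 2.633 [-0.8 -0.8  5.3] [-0.   0.2 -0.1] 88 17.27
[552.03 127.62 112.4 ] 2.541 [-0.1 -0.6  4.6] [-0.1   0.24 -0.07] 89 17.68
[552.   127.66 112.37] 2.448 [-0.8 -2.1  6.6] [-0.17  0.28 -0.03] 89 18.07
[552.06 127.67 112.37] 2.356 [-1.2 -0.8  6.4] [-0.17  0.31  0.01] 89 18.48
[552.11 127.69 112.38] 2.264 [-2.3 -1.7  6.4] [-0.24  0.35 -0.08] 89 18.88
[552.1  127.74 112.38] 2.172 [-0.9 -1.6  7.6] [-0.28  0.31 -0.06] 89 19.27
[552.17 127.73 112.4 ] 2.08 [-1.2 -2.1  7.7] [-0.24  0.45 -0.05] 89 19.68
[3.14137864e+00 2.85834909e-04 2.07957437e+00] [-1.4112693  -0.96267692  7.15505417] 0.0015854432358717216
```

View pics/t.png

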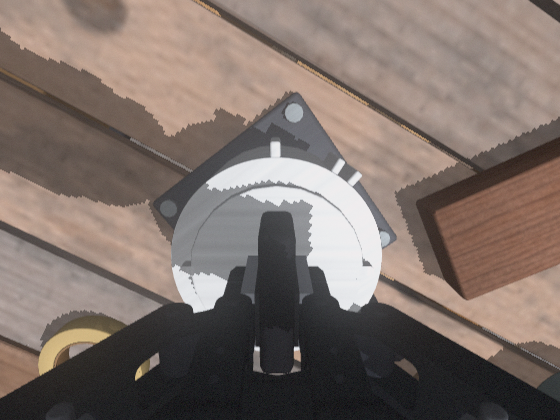

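The bar, with its end at (277,215), points straight at the single rib at (276,148). The double rib at (345,172) is well away. The plate is flat and still, and gripped at about 89 N, so I hand it in.

```bash
python3 -c "
from station import env
print(env.job_done())"
```

```text
the job is handed in; nothing more can be done
None
```

The lid is seated flat in the pot, turned clockwise about 0.64 rad so the bar points at the single rib, and held still in the grip; the job is handed in at about 20 s of the 45 s, but the hand-in call returned no verdict.

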